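# Sort a sealed column cartridge by its weight and seat it

## Robot

A 6-joint arm with a two-finger parallel gripper is mounted at the origin on the work surface. World frame = base frame: x ahead of the robot, y to its left, z up, the work surface at z = 0. Lengths are in m, angles in rad, forces in N, time in s.
With the tool pointing down it reaches from about 0.35 to 0.775 m from the base axis. Payload 7.3 kg.
Tool frame: the origin (TCP) lies on the centre line of the jaws, within the pads' length; the fingertips stand tip_reach ahead of it and the grasp point (between the pads) lies 6 mm ahead of it (tip_reach is the distance from the TCP to the fingertips, in m); x points along the fingers, y is the direction in which the jaws open and shut, and the axes are right-handed (so a half turn about x gives the same grasp; the last joint's range is limited). The gripper opens to 92 mm and grips with 3 to 60 N. Pads are 19 mm wide; open, the fingers measure 130 mm over their backs; the gripper's body (75 mm by 190 mm) begins 47 mm behind the grasp point.
Start: joints at [-1.289, 0.342, 1.524, -0, 1.275, -0.146], TCP at [0.218, -0.478, 0.252] pointing down, gripper open.
Joint ranges: [-2.53, 2.53], [-0.77, 2.02], [0.04, 2.7], [-1, 4.14], [0.28, 2.66], [-3.11, 3.11]. Speed limits (rad/s): [2.57, 2.57, 3.14, 3.14, 3.14, 3.14].

## Interface

Orientations are given as [roll, pitch, yaw] about the fixed x, y, z axes, in that order (R = Rz(yaw) Ry(pitch) Rx(roll)).
In Python, from cell import observe, read_camera, get_calibration, hand_in, tip_reach gives the robot as it stands. The module is installed in compiled form; this text tells all that it offers.
- The arm moves only by the shell command python3 -m crank 'ROWS' [FORCE]. ROWS is JSON, a list of rows, each an object of numbers: "fingers": the opening, from -1 (shut) to 1 (fully open); "tx", "ty", "tz": the shift along the tool's x, y, z in units of 40 mm (1.0 is 40 mm); "roll": the turn about the tool's x in units of 10 degrees (1.0 is 10 degrees). In form: [{"fingers": .., "tx": .., "ty": .., "tz": .., "roll": ..}, ...]. A call has exactly 8 rows; each row is the pose to reach, as a shift and turn from the pose commanded when the call began, along the tool's axes at that moment; what a row does not reach only later rows make up. A row lasts 1/8 s, in which the tool goes at most 62.5 mm and 10.7 degrees, less where a joint would pass 70% of its speed; a pose out of reach is approached as far as the arm can. A call with a gripper value outside its range is refused whole. The fingers move at their own pace and stop on an object; FORCE is the grip in N (left out, the last holds). Time passes only in rows, so rows that repeat a pose let the fingers close, or fill a call up. It gives the time, the measured TCP pose, the force and the opening at its end, in the units of the state.
- observe(): the state, without advancing time (a new reading comes with each control period).
- read_camera(name): name is "side" or "top"; returns (picture, depth): 384x512x3 uint8, red, green, blue; 384x512 float32, m along the optical axis (not along the pixel's ray), 0 where there is no reading.
- get_calibration(name): a dict with "vertical_fov" (degrees; the focal length in pixels is half the picture's height over the tangent of half this angle, whatever the lens; pixels are square), "cx", "cy" (the principal point, pixels), "pose" (4x4, takes a point from camera to world coordinates). Camera axes: x right, y down, z forward; pixel columns grow to the right and rows downward; lengths in m; the calibration is good to about 2 mm. A picture is of the moment at which its call begins. get_calibration takes no time and is no camera call.
- hand_in(): hands the job in, once; it reports no verdict.
The state is a dict: "time": time; "qpos": joint angles; "qvel": joint speeds; "joint_efforts": joint torques, N m; "tool_pos": TCP position; "tool_rot": TCP orientation; "contact_force": force on the tool from outside, world axes, zero at the start; "torque": the same for the moment, N m; "opening": finger opening in m.
Only numpy, scipy, OpenCV 4.12 (cv2) and the standard library are available. Lean on these libraries where they do the work, as an engineer would, in place of code of your own. Each camera call takes 0.05 s, during which the arm holds its last target. There are 200 camera calls.

## Task

Lift the steel column cartridge a centimetre or two straight up, just clear of its stand, and hold it still there for a second to feel its weight. If it weighs more than 350 g (packed) put it in the nest with the square foot, if less (spent) in the nest with the round foot (within 35 g of the limit either will do), press it down there until you feel it come up against its stop, hold a push of about 14 N there for a second without forcing it, and let go of it. Keep it upright and leave everything else where it stands.

Things in the scene. Friction and masses are not known exactly. Their poses are not given: they have to be found in the camera images.
- cartridge: The sealed cartridge: a plain upright steel cylinder 34 mm in diameter and 100 mm tall with a 3 mm chamfer round its foot and thin dark bands 28 to 31 mm and 92 to 95 mm above its underside. Origin at the centre of its underside, z up along its axis. It weighs anything from 100 to 600 g, which cannot be seen. It stands in the shallow recess of the stand.
- stand: Grey plastic block 80 x 80 mm, 20 mm high, fixed, with a round recess 40 mm across and 8 mm deep in the middle of its top, so the cartridge's underside rests 12 mm above the table. Origin under its centre.
- square_nest: Nest for heavy (packed) cartridges: the one on a SQUARE steel foot plate 124 x 124 mm and 8 mm thick with four small bolt heads in its corners. Fixed, left or right of the stand. Origin under the foot's centre, z up. On the foot stands an aluminium block 64 x 64 x 45 mm, top 53 mm above the table, with a round upright socket 38 mm across. 35 N or more on it damages it.
- round_nest: Nest for light (spent) cartridges: the one on a ROUND steel foot plate 132 mm across and 8 mm thick. Fixed, left or right of the stand. Origin under the foot's centre, z up. On the foot stands an aluminium block 64 x 64 x 45 mm, top 53 mm above the table, with a round upright socket 38 mm across. 35 N or more on it damages it.
- square_nest_mouth (a point): Centre of the socket mouth on top of the square-footed nest, 53 mm up, 3 mm chamfer. 18 mm below it a pad held by friction bears the cartridge's weight; it gives way at 8 N in all (weight and push) and does not spring back. 6 to 16 mm lower is a stiff rubber stop (7.5 N per mm more), its depth varies and is hard to see: home is felt as the push rising. Home counts once the nest takes over 12 N for 0.25 s.
- round_nest_mouth (a point): Centre of the socket mouth on top of the round-footed nest, 53 mm up, 3 mm chamfer. 18 mm below it a pad held by friction bears the cartridge's weight; it gives way at 8 N in all (weight and push) and does not spring back. 6 to 16 mm lower is a stiff rubber stop (7.5 N per mm more), its depth varies and is hard to see: home is felt as the push rising. Home counts once the nest takes over 12 N for 0.25 s.
- vial_a: Bystander: clear glass vial, 22 mm across, 45 mm tall, standing. Origin under its centre.
- vial_b: Bystander: amber glass vial, 22 mm across, 45 mm tall, standing. Origin under its centre.
- solvent_a: Bystander: clear solvent bottle with blue cap, 86 mm across, 130 mm tall. Origin under its centre.
- solvent_b: Bystander: amber solvent bottle with blue cap, 70 mm across, 120 mm tall. Origin under its centre.
- beaker: Bystander: glass beaker, 70 mm across, 80 mm tall. Origin under its centre.
- spanner: Bystander: steel spanner 150 mm long, lying along its x axis.
- vial_tray: Bystander: white divided vial tray 100 x 140 mm, 30 mm high. Origin under its centre.
There are look-alikes about, which are no part of the job. There is more than one size of the cartridge; the one meant has the size given above. Leave any yellow look-alike of the square_nest alone.

How it is judged:
On the way, in this order (a step that is already met when the one before it is completed fails the run):
1. the cartridge is held still for half a second, upright, just clear of its stand (touching it nowhere, raised 3 to 40 mm) (contact force between cartridge and stand below 0.05 N and z of cartridge in the frame of stand between 0.015 and 0.052 m and horizontal distance between cartridge and stand below 0.03 m and linear speed of cartridge below 0.015 m/s and angle between cartridge's own z axis and vertical below 0.2 rad), for 0.5 s.
2. the cartridge, in a nest, is pressed home on its stop: the nest takes more than 12 N for 0.25 s (((horizontal distance between cartridge and square_nest_mouth below 0.006 m and z of cartridge in the frame of square_nest below 0.0305 m and contact force between cartridge and square_nest above 12 N) or (horizontal distance between cartridge and round_nest_mouth below 0.006 m and z of cartridge in the frame of round_nest below 0.0305 m and contact force between cartridge and round_nest above 12 N))), for 0.25 s.
At the end, for the whole second after the job is handed in: The cartridge stands released, at rest and upright (0.12 rad) in the right socket (square foot above 315 g, round foot below 385 g, between these either), its axis within 6 mm of the socket's, its underside under 30.5 mm above the table: pressed at least 4.5 mm below where the pad first held it (((horizontal distance between cartridge and square_nest_mouth below 0.006 m and z of cartridge in the frame of square_nest below 0.0305 m and contact force between cartridge and square_nest above 3.09 N) or (horizontal distance between cartridge and round_nest_mouth below 0.006 m and z of cartridge in the frame of round_nest below 0.0305 m and contact force between cartridge and round_nest between 0.5 and 3.78 N)) and angle between cartridge's own z axis and vertical below 0.12 rad and linear speed of cartridge below 0.02 m/s and contact force between cartridge and the fingers below 0.05 N); the robot touches nothing.
It fails at once if a nest is forced: more than 35 N on it from the cartridge (contact force between cartridge and square_nest above 35 N or contact force between cartridge and round_nest above 35 N).
It fails at once if the cartridge is tipped more than 0.5 rad (angle between cartridge's own z axis and vertical above 0.5 rad).
It fails at once if a bystander is shoved more than 30 mm or knocked over (distance of any of vial_a, vial_b, solvent_a, solvent_b, beaker, spanner, vial_tray from where it was at the start of the episode above 0.03 m or angle between any of vial_a, vial_b, solvent_a, solvent_b, beaker, spanner, vial_tray's own z axis and vertical above 0.5 rad).
It also fails if it takes over 43 s, if anything falls off the work surface, if the arm or the gripper's body presses on something with over 40 N, if the wrist force passes 120 N, or if a joint passes its speed limit or range.

## Working session

There is one attempt and no reset: what is moved stays moved. The work goes in short steps, Python scripts to look and compute and a shell command to move; the robot and the scene stay as the last step left them, time stands still between calls to the robot, and variables do not carry over. Pictures are saved under pics/ and viewed, about 8 in all and at most 12, crops included, and the job is handed in when it is done.

```bash
mkdir -p pics; cat > h.py <<'E'
import numpy as np, cv2
from cell import *
def grab(n,f):
    p,d=read_camera(n); cv2.imwrite(f'pics/{f}.png',p[:,:,::-1]); np.savez(f'{f}.npz',p=p,d=d); return p,d
def cloud(n,d):
    c=get_calibration(n); f=d.shape[0]/2/np.tan(np.radians(c['vertical_fov'])/2)
    v,u=np.mgrid[:d.shape[0],:d.shape[1]]
    P=np.stack([(u-c['cx'])/f*d,(v-c['cy'])/f*d,d],-1)
    T=np.array(c['pose']); W=P@T[:3,:3].T+T[:3,3]; W[d==0]=np.nan; return W
E
python3 - <<'E'
from h import *
for n in('top','side'):
    p,d=grab(n,n+'0'); c=get_calibration(n); print(n,c['vertical_fov'],np.round(c['pose'],3).tolist())
a=cv2.imread('pics/top0.png');b=cv2.imread('pics/side0.png')
cv2.imwrite('pics/top0b.png',cv2.resize(a,(800,600)));cv2.imwrite('pics/side0b.png',cv2.resize(b,(800,600)))
s=observe();print({k:np.round(v,3).tolist() for k,v in s.items()}, tip_reach if not callable(tip_reach) else tip_reach())
E
```

```text
top 43.283612591603614 [[-0.008, -0.996, 0.091, 0.434], [-1.0, 0.009, 0.016, -0.006], [-0.017, -0.091, -0.996, 1.212], [0.0, 0.0, 0.0, 1.0]]
side 47.51953233100368 [[-0.834, -0.378, 0.402, 0.099], [-0.552, 0.574, -0.605, 0.683], [-0.002, -0.727, -0.687, 0.81], [0.0, 0.0, 0.0, 1.0]]
{'time': 0.1, 'qpos': [-1.289, 0.343, 1.525, -0.0, 1.275, -0.146], 'qvel': [0.0, -0.001, -0.002, -0.0, -0.001, -0.0], 'joint_efforts': [0.002, -43.2, -24.47, 0.072, 0.053, -0.0], 'tool_pos': [0.218, -0.477, 0.251], 'tool_rot': [-1.698, 1.569, 1.872], 'contact_force': [0.006, 0.574, 0.618], 'torque': [0.06, -0.003, 0.023], 'opening': 0.092} 0.025
```

View pics/top0b.png

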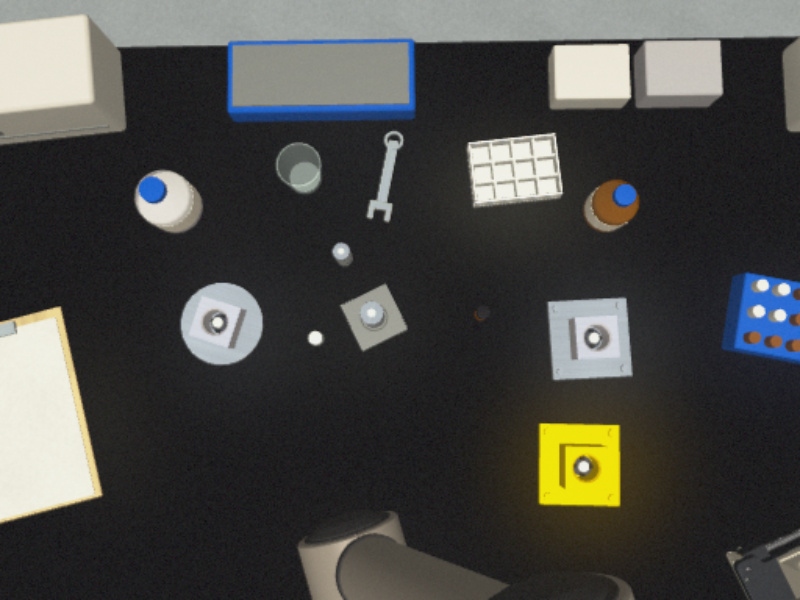

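View pics/side0b.png

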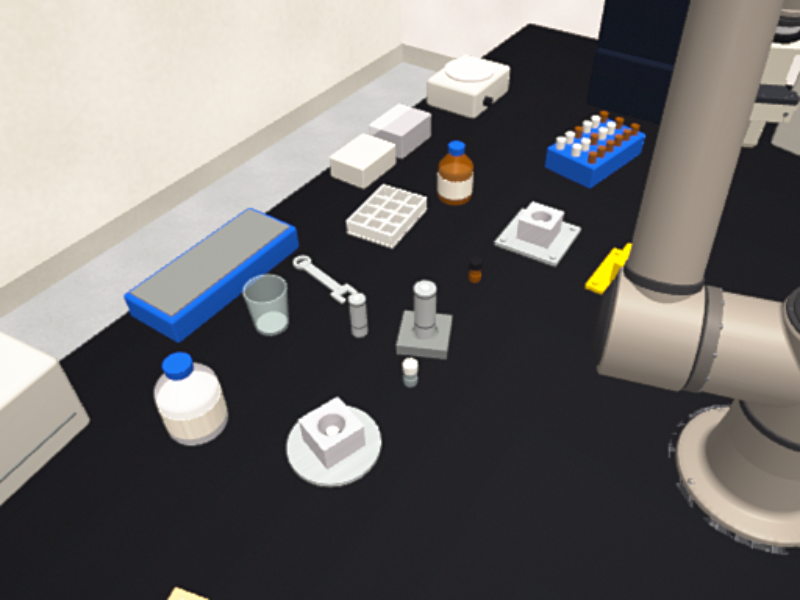

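The top view shows the full-size cartridge on its stand at (372,315), and the smaller look-alike at (342,250). The round nest is at (218,322), the grey square nest at (594,338) and the yellow decoy at (582,466). The vials stand at (315,338) and (480,313). The side view agrees.

```bash
cat > m.py <<'E'
from h import *
import sys
def fit(W,c,r,z0,z1):
    m=(np.hypot(W[...,0]-c[0],W[...,1]-c[1])<r)&(W[...,2]>z0)&(W[...,2]<z1)
    return W[m]
def ctr(Q):  # centre from min-area rect / enclosing circle
    q=(Q[:,:2]*1000).astype(np.float32); return q.mean(0).round(1),[np.round(x,1) for x in cv2.minAreaRect(q)],[np.round(x,1) for x in cv2.minEnclosingCircle(q)],np.median(Q[:,2]).round(4)
E
python3 - <<'E'
from m import *
for n in('top','side'):
    W=cloud(n,np.load(n+'0.npz')['d'])
    if n=='top':
        g={k:W[int(v*.64),int(u*.64)] for k,(u,v) in dict(cart=(372,315),rnd=(205,322),sq=(578,338),look=(342,250),va=(315,338),vb=(480,313)).items()}
        G={k:np.round(x,3).tolist() for k,x in g.items()};print(G)
        g['rnd']=g['rnd']+[0,-.02,0];g['sq']=g['sq']+[0,-.025,0]
    print(n,'cart top',ctr(fit(W,g['cart'],.03,.106,.118)))
    print('stand',ctr(fit(W,g['cart'],.07,.015,.025)))
    for k in('rnd','sq'):
        print(k,'block',ctr(fit(W,g[k],.06,.049,.057)));print(k,'foot',ctr(fit(W,g[k],.1,.005,.012)))
    print('look',ctr(fit(W,g['look'],.03,.05,.15)))
E
```

```text
{'cart': [0.513, 0.036, 0.114], 'rnd': [0.509, 0.302, 0.031], 'sq': [0.479, -0.273, 0.056], 'look': [0.614, 0.085, 0.075], 'va': [0.482, 0.128, 0.045], 'vb': [0.518, -0.127, 0.049]}
top cart top (array([515.4,  36.9], dtype=float32), [array([515.4,  36.2]), array([32.3, 31.9]), np.float64(0.1)], [array([515.5,  37.1]), np.float64(17.1)], np.float64(0.1126))
stand (array([514.6,  37.1], dtype=float32), [array([515.9,  37.1]), array([79.9, 79.9]), np.float64(25.3)], [array([515.8,  37.2]), np.float64(55.1)], np.float64(0.0204))
rnd block (array([508.6, 281.9], dtype=float32), [array([509. , 281.7]), array([65.2, 63.7]), np.float64(71.4)], [array([510.3, 281.1]), np.float64(44.1)], np.float64(0.0528))
rnd foot (array([508.5, 277.7], dtype=float32), [array([513.7, 277. ]), array([178.7, 185.7]), np.float64(6.9)], [array([508.3, 281. ]), np.float64(99.0)], np.float64(0.0082))
sq block (array([ 479.8, -304.2], dtype=float32), [array([ 479.9, -304.4]), array([64.1, 65.6]), np.float64(1.9)], [array([ 480.2, -303.9]), np.float64(44.5)], np.float64(0.0535))
sq foot (array([ 477.4, -300.2], dty
[... 850 characters left out ...]
ot (array([492.2, 299.3], dtype=float32), [array([503. , 286.8]), array([130.5, 124.4]), np.float64(48.0)], [array([506.2, 283.9]), np.float64(66.7)], np.float64(0.0076))
sq block (array([ 478., -300.], dtype=float32), [array([ 477.8, -301.1]), array([64.2, 68.9]), np.float64(3.7)], [array([ 479.2, -302. ]), np.float64(42.8)], np.float64(0.0516))
sq foot (array([ 467.4, -283.3], dtype=float32), [array([ 477.5, -301.1]), array([126.4, 128.2]), np.float64(2.1)], [array([ 480.7, -303.4]), np.float64(86.1)], np.float64(0.0071))
look (array([607.4,  90.8], dtype=float32), [array([610.1,  88.2]), array([24.9, 26.5]), np.float64(35.9)], [array([609.5,  87.5]), np.float64(13.9)], np.float64(0.0734))
```

```bash
cat > go.py <<'E'
from h import *
from scipy.spatial.transform import Rotation as Ro
import sys
s=observe(); R=Ro.from_euler('xyz',s['tool_rot']).as_matrix()
print('R',np.round(R,3).tolist()); print('pos',np.round(s['tool_pos'],4),'F',np.round(s['contact_force'],2),'op',round(float(s['opening']),4),'t',s['time'])
for a in sys.argv[1:]:
    t=np.array(eval(a)); print(a,np.round(R.T@(t-s['tool_pos'])/.04,3))
E
python3 go.py '[.515,.0385,.25]' '[.515,.0385,.093]'
```

```text
R [[-0.0, 0.415, -0.91], [0.001, -0.91, -0.415], [-1.0, -0.001, -0.0]]
pos [ 0.2177 -0.4774  0.2511] F [0.01 0.57 0.62] op 0.0921 t 0.1
[.515,.0385,.25] [  0.042  -8.651 -12.113]
[.515,.0385,.093] [  3.967  -8.645 -12.112]
```

```bash
python3 -m crank '[{"fingers":1,"tx":0,"ty":-0.6,"tz":-0.8},{"fingers":1,"tx":0,"ty":-1.5,"tz":-2.1},{"fingers":1,"tx":0,"ty":-2.4,"tz":-3.4},{"fingers":1,"tx":0,"ty":-3.3,"tz":-4.7},{"fingers":1,"tx":0,"ty":-4.2,"tz":-6.0},{"fingers":1,"tx":0,"ty":-5.1,"tz":-7.2},{"fingers":1,"tx":0,"ty":-6.0,"tz":-8.4},{"fingers":1,"tx":0,"ty":-6.9,"tz":-9.6}]' 45
python3 go.py '[.515,.0385,.19]' '[.515,.0385,.093]'
```

```text
R [[-0.0, 0.415, -0.91], [0.001, -0.91, -0.415], [-1.0, -0.001, -0.0]]
pos [ 0.2177 -0.4774  0.2511] F [0.01 0.57 0.62] op 0.0921 t 0.1
[.515,.0385,.19] [  1.542  -8.649 -12.112]
[.515,.0385,.093] [  3.967  -8.645 -12.112]invalid input at $[0]: expected keys fingers, tx, ty, tz, roll
```

```bash
python3 -m crank '[{"fingers":1,"tx":0,"ty":-0.6,"tz":-0.8,"roll":0},{"fingers":1,"tx":0,"ty":-1.5,"tz":-2.1,"roll":0},{"fingers":1,"tx":0,"ty":-2.4,"tz":-3.4,"roll":0},{"fingers":1,"tx":0,"ty":-3.3,"tz":-4.7,"roll":0},{"fingers":1,"tx":0,"ty":-4.2,"tz":-6.0,"roll":0},{"fingers":1,"tx":0,"ty":-5.1,"tz":-7.2,"roll":0},{"fingers":1,"tx":0,"ty":-6.0,"tz":-8.4,"roll":0},{"fingers":1,"tx":0,"ty":-6.9,"tz":-9.6,"roll":0}]' 45
python3 go.py '[.515,.0385,.19]' '[.515,.0385,.093]'
```

```text
time: 1.1
tool_pos: [0.4533, -0.0653, 0.2516]
tool_rot: [0.925, 1.571, -1.789]
contact_force: [0.8, -1.0, 0.4]
opening: 0.0918
R [[-0.0, 0.415, -0.91], [-0.0, -0.91, -0.415], [-1.0, 0.0, 0.0]]
pos [ 0.4533 -0.0653  0.2516] F [ 0.82 -0.98  0.39] op 0.0918 t 1.1
[.515,.0385,.19] [ 1.54  -1.721 -2.481]
[.515,.0385,.093] [ 3.965 -1.722 -2.481]
```

```bash
python3 -m crank '[{"fingers":1,"tx":0,"ty":-0.8,"tz":-1.1,"roll":0},{"fingers":1,"tx":0,"ty":-1.45,"tz":-2.1,"roll":0},{"fingers":1,"tx":0.3,"ty":-1.73,"tz":-2.5,"roll":0},{"fingers":1,"tx":0.8,"ty":-1.73,"tz":-2.5,"roll":0},{"fingers":1,"tx":1.2,"ty":-1.73,"tz":-2.5,"roll":0},{"fingers":1,"tx":1.2,"ty":-1.73,"tz":-2.5,"roll":0},{"fingers":1,"tx":1.2,"ty":-1.73,"tz":-2.5,"roll":0},{"fingers":1,"tx":1.2,"ty":-1.73,"tz":-2.5,"roll":0}]' 45
python3 go.py '[.515,.0385,.093]'; python3 - <<'E'
from h import *
p,d=grab('side','s1'); cv2.imwrite('pics/s1b.png',cv2.resize(p[120:270,180:380,::-1],(800,600),interpolation=cv2.INTER_CUBIC))
E
```

```text
time: 2.1
tool_pos: [0.5153, 0.0369, 0.2044]
tool_rot: [2.549, 1.569, -0.165]
contact_force: [-0.2, 0.4, 0.3]
opening: 0.0918
R [[0.001, 0.414, -0.91], [-0.0, -0.91, -0.414], [-1.0, 0.001, -0.001]]
pos [0.5153 0.0369 0.2044] F [-0.16  0.45  0.31] op 0.0918 t 2.1
[.515,.0385,.093] [ 2.785 -0.042 -0.007]
```

View pics/s1b.png

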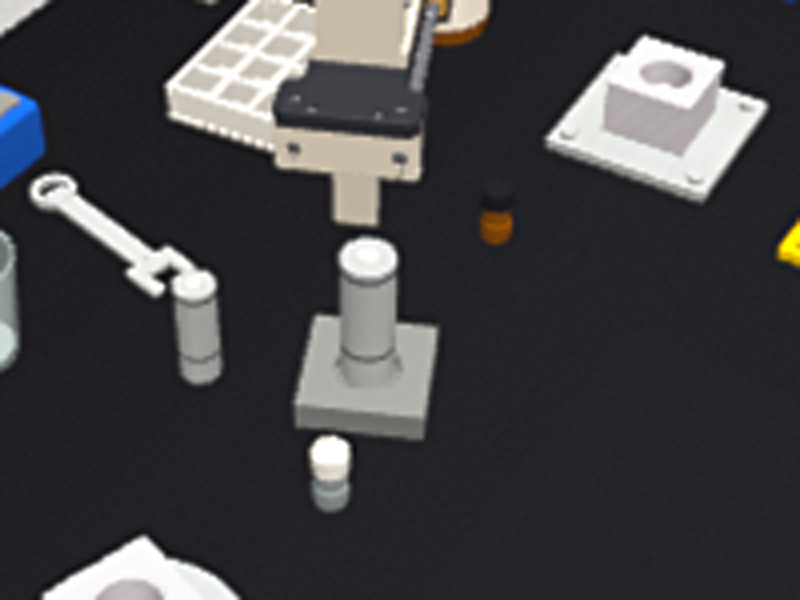

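The gripper hovers squarely over the cartridge (crop 368,255) and nothing is near the fingers. I'll descend.

```bash
cat > avg.py <<'E'
from h import *
import sys
F=[]
for i in range(int(sys.argv[1])):
    read_camera('side'); F.append(observe()['contact_force'])
F=np.array(F); print('F mean',F.mean(0).round(3),'sd',F.std(0).round(3),'z',F[:,2].round(2).tolist())
E
python3 -m crank '[{"fingers":1,"tx":0.5,"ty":-0.04,"tz":0,"roll":0},{"fingers":1,"tx":1.2,"ty":-0.04,"tz":0,"roll":0},{"fingers":1,"tx":1.9,"ty":-0.04,"tz":0,"roll":0},{"fingers":1,"tx":2.5,"ty":-0.04,"tz":0,"roll":0},{"fingers":1,"tx":2.78,"ty":-0.04,"tz":0,"roll":0},{"fingers":1,"tx":2.78,"ty":-0.04,"tz":0,"roll":0},{"fingers":1,"tx":2.78,"ty":-0.04,"tz":0,"roll":0},{"fingers":1,"tx":2.78,"ty":-0.04,"tz":0,"roll":0}]' 45
python3 avg.py 12;python3 go.py '[.515,.0385,.093]'
```

```text
time: 3.15
tool_pos: [0.5149, 0.0386, 0.0934]
tool_rot: [2.598, 1.569, -0.116]
contact_force: [-0.2, -0.6, -0.4]
opening: 0.0916
F mean [-0.048 -0.172  0.079] sd [0.448 0.489 0.448] z [0.69, -0.13, -0.22, 0.44, 0.14, -0.71, 0.65, 0.73, -0.49, -0.0, -0.13, -0.02]
R [[-0.0, 0.415, -0.91], [-0.0, -0.91, -0.415], [-1.0, 0.0, 0.0]]
pos [0.5143 0.0386 0.0925] F [ 0.12 -1.17 -0.02] op 0.0917 t 3.75
[.515,.0385,.093] [-0.013  0.01  -0.014]
```

```bash
python3 -m crank '[{"fingers":0.2,"tx":0,"ty":0,"tz":0,"roll":0},{"fingers":-0.2,"tx":0,"ty":0,"tz":0,"roll":0},{"fingers":-1,"tx":0,"ty":0,"tz":0,"roll":0},{"fingers":-1,"tx":0,"ty":0,"tz":0,"roll":0},{"fingers":-1,"tx":0,"ty":0,"tz":0,"roll":0},{"fingers":-1,"tx":0,"ty":0,"tz":0,"roll":0},{"fingers":-1,"tx":0,"ty":0,"tz":0,"roll":0},{"fingers":-1,"tx":0,"ty":0,"tz":0,"roll":0}]' 50
```

```text
time: 4.75
tool_pos: [0.5144, 0.0386, 0.0925]
tool_rot: [1.777, 1.571, -0.936]
contact_force: [0.8, 0.1, -0.8]
opening: 0.0332
```

Opening reads 33 mm against a 34 mm diameter, so it's gripped. I'll lift 16 mm and weigh it.

```bash
python3 -m crank '[{"fingers":-1,"tx":-0.1,"ty":0,"tz":0,"roll":0},{"fingers":-1,"tx":-0.2,"ty":0,"tz":0,"roll":0},{"fingers":-1,"tx":-0.3,"ty":0,"tz":0,"roll":0},{"fingers":-1,"tx":-0.4,"ty":0,"tz":0,"roll":0},{"fingers":-1,"tx":-0.4,"ty":0,"tz":0,"roll":0},{"fingers":-1,"tx":-0.4,"ty":0,"tz":0,"roll":0},{"fingers":-1,"tx":-0.4,"ty":0,"tz":0,"roll":0},{"fingers":-1,"tx":-0.4,"ty":0,"tz":0,"roll":0}]' 50
python3 avg.py 20; python3 go.py; python3 - <<'E'
from m import *
for n in ('side','top'):
    p,d=grab(n,n+'2');W=cloud(n,d)
    Q=fit(W,(.515,.0385),.022,.02,.13); print(n,len(Q),Q[:,2].min().round(4),Q[:,2].max().round(4))
p=np.load('side2.npz')['p'];cv2.imwrite('pics/s2b.png',cv2.resize(p[140:240,210:340,::-1],(780,600),interpolation=cv2.INTER_CUBIC))
E
```

```text
time: 5.75
tool_pos: [0.5143, 0.0386, 0.1084]
tool_rot: [-0.133, 1.571, -2.847]
contact_force: [-0.2, 0.0, -6.0]
opening: 0.0333
F mean [-0.021 -0.285 -5.2  ] sd [0.383 0.406 0.452] z [-5.1, -6.47, -4.73, -5.2, -4.69, -5.43, -5.92, -4.78, -5.16, -5.45, -5.05, -4.84, -5.43, -5.07, -4.3, -5.22, -5.07, -5.44, -5.2, -5.44]
R [[0.0, 0.415, -0.91], [-0.0, -0.91, -0.415], [-1.0, 0.0, 0.0]]
pos [0.5143 0.0386 0.1085] F [-0.32 -0.2  -5.44] op 0.0329 t 6.75
side 186 0.02 0.0791Traceback (most recent call last):
  File "<stdin>", line 4, in <module>
    return umr_minimum(a, axis, None, out, keepdims, initial, where)
ValueError: zero-size array to reduction operation minimum which has no identity
```

Weight is 5.28 N against the open-gripper baseline, so about 538 g. That is packed, and it goes to the square nest. Now I'll raise it and carry it over.

```bash
python3 -m crank '[{"fingers":-1,"tx":-0.5,"ty":0,"tz":0,"roll":0},{"fingers":-1,"tx":-1.3,"ty":0,"tz":0,"roll":0},{"fingers":-1,"tx":-1.8,"ty":0.6,"tz":0.35,"roll":0},{"fingers":-1,"tx":-1.8,"ty":1.6,"tz":0.94,"roll":0},{"fingers":-1,"tx":-1.8,"ty":2.7,"tz":1.58,"roll":0},{"fingers":-1,"tx":-1.8,"ty":3.8,"tz":2.23,"roll":0},{"fingers":-1,"tx":-1.8,"ty":4.9,"tz":2.88,"roll":0},{"fingers":-1,"tx":-1.8,"ty":5.8,"tz":3.4,"roll":0}]' 50
python3 -m crank '[{"fingers":-1,"tx":0,"ty":0.8,"tz":0.47,"roll":0},{"fingers":-1,"tx":0,"ty":1.3,"tz":0.77,"roll":0},{"fingers":-1,"tx":0,"ty":1.6,"tz":0.95,"roll":0},{"fingers":-1,"tx":0.2,"ty":1.6,"tz":0.95,"roll":0},{"fingers":-1,"tx":0.4,"ty":1.6,"tz":0.95,"roll":0},{"fingers":-1,"tx":0.5,"ty":1.6,"tz":0.95,"roll":0},{"fingers":-1,"tx":0.5,"ty":1.6,"tz":0.95,"roll":0},{"fingers":-1,"tx":0.5,"ty":1.6,"tz":0.95,"roll":0}]' 50
python3 go.py '[.479,-.303,.137]'; python3 - <<'E'
from h import *
p,d=grab('side','s3'); cv2.imwrite('pics/s3b.png',cv2.resize(p[80:200,270:430,::-1],(800,600),interpolation=cv2.INTER_CUBIC))
E
```

```text
time: 7.85
tool_pos: [0.4863, -0.2308, 0.1805]
tool_rot: [1.434, 1.571, -1.281]
contact_force: [0.3, -0.2, -4.6]
opening: 0.0332
time: 8.85
tool_pos: [0.4791, -0.3027, 0.1607]
tool_rot: [1.944, 1.57, -0.77]
contact_force: [0.5, -0.1, -5.6]
opening: 0.0331
R [[0.0, 0.415, -0.91], [-0.0, -0.91, -0.415], [-1.0, 0.0, -0.0]]
pos [ 0.4791 -0.3027  0.1607] F [ 0.45 -0.11 -5.62] op 0.0331 t 8.85
[.479,-.303,.137] [0.594 0.007 0.005]
```

View pics/s3b.png

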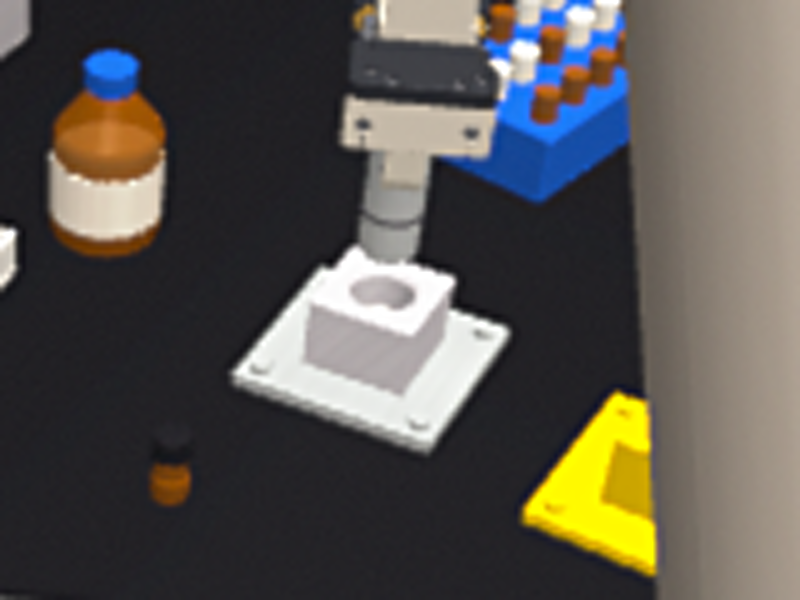

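The cartridge hangs upright behind and above the socket (crop 390,255 against the mouth at 382,293). I'll check the lateral offset within that same depth image.

```bash
python3 - <<'E'
from m import *
from scipy.optimize import least_squares as ls
W=cloud('side',np.load('s3.npz')['d'])
def cyl(z0,z1):
    Q=fit(W,(.478,-.302),.03,z0,z1)
    r=ls(lambda c:np.hypot(Q[:,0]-c[0],Q[:,1]-c[1])-.017,[.478,-.302],loss='soft_l1',f_scale=.001); return len(Q),r.x.round(4),np.abs(r.fun).mean().round(4),Q[:,2].min()
print(cyl(.075,.095),cyl(.095,.115))
print(ctr(fit(W,(.479,-.302),.05,.049,.057)))
W0=cloud('side',np.load('side0.npz')['d']);
Q=fit(W0,(.514,.04),.03,.03,.1);print(ls(lambda c:np.hypot(Q[:,0]-c[0],Q[:,1]-c[1])-.017,[.514,.04],loss='soft_l1',f_scale=.001).x)
E
```

```text
(48, array([ 0.4792, -0.3026]), np.float64(0.0012), np.float64(0.0801507972960751)) (71, array([ 0.4791, -0.3021]), np.float64(0.0012), np.float64(0.09551629661369854))
(array([ 475.9, -298.7], dtype=float32), [array([ 477.6, -300.5]), array([65.4, 69.8]), np.float64(2.8)], [array([ 478.1, -302.5]), np.float64(44.3)], np.float64(0.0517))
[0.51443139 0.03861778]
```

```bash
python3 -m crank '[{"fingers":-1,"tx":0.25,"ty":0,"tz":0,"roll":0},{"fingers":-1,"tx":0.5,"ty":0,"tz":0,"roll":0},{"fingers":-1,"tx":0.6,"ty":0,"tz":0,"roll":0},{"fingers":-1,"tx":0.7,"ty":0,"tz":0,"roll":0},{"fingers":-1,"tx":0.8,"ty":0,"tz":0,"roll":0},{"fingers":-1,"tx":0.9,"ty":0,"tz":0,"roll":0},{"fingers":-1,"tx":0.9,"ty":0,"tz":0,"roll":0},{"fingers":-1,"tx":0.9,"ty":0,"tz":0,"roll":0}]' 50
python3 avg.py 5; python3 go.py
```

```text
time: 9.9
tool_pos: [0.4789, -0.303, 0.1247]
tool_rot: [1.835, 1.57, -0.879]
contact_force: [0.5, 0.1, -5.4]
opening: 0.033
F mean [-0.03   0.188 -5.424] sd [0.407 0.335 0.327] z [-4.93, -5.47, -5.93, -5.53, -5.26]
R [[0.0, 0.415, -0.91], [-0.0, -0.91, -0.415], [-1.0, 0.0, -0.0]]
pos [ 0.4789 -0.3029  0.1247] F [-0.64  0.76 -5.26] op 0.033 t 10.15
```

It's free in the socket, with the underside at about 44 mm and no side force. I'll go down onto the pad and through it, staying above the shallowest possible stop.

```bash
python3 -m crank '[{"fingers":-1,"tx":0.06,"ty":0,"tz":0,"roll":0},{"fingers":-1,"tx":0.12,"ty":0,"tz":0,"roll":0},{"fingers":-1,"tx":0.18,"ty":0,"tz":0,"roll":0},{"fingers":-1,"tx":0.24,"ty":0,"tz":0,"roll":0},{"fingers":-1,"tx":0.3,"ty":0,"tz":0,"roll":0},{"fingers":-1,"tx":0.35,"ty":0,"tz":0,"roll":0},{"fingers":-1,"tx":0.35,"ty":0,"tz":0,"roll":0},{"fingers":-1,"tx":0.35,"ty":0,"tz":0,"roll":0}]' 55
python3 avg.py 4; python3 go.py
python3 -m crank '[{"fingers":-1,"tx":0.01,"ty":0,"tz":0,"roll":0},{"fingers":-1,"tx":0.02,"ty":0,"tz":0,"roll":0},{"fingers":-1,"tx":0.03,"ty":0,"tz":0,"roll":0},{"fingers":-1,"tx":0.04,"ty":0,"tz":0,"roll":0},{"fingers":-1,"tx":0.05,"ty":0,"tz":0,"roll":0},{"fingers":-1,"tx":0.05,"ty":0,"tz":0,"roll":0},{"fingers":-1,"tx":0.05,"ty":0,"tz":0,"roll":0},{"fingers":-1,"tx":0.05,"ty":0,"tz":0,"roll":0}]' 55
python3 avg.py 4; python3 go.py
```

```text
time: 11.15
tool_pos: [0.4789, -0.3029, 0.1107]
tool_rot: [1.954, 1.571, -0.759]
contact_force: [-1.4, 1.8, 2.2]
opening: 0.033
F mean [-1.708  1.453  2.207] sd [0.327 0.325 0.37 ] z [1.7, 2.72, 2.31, 2.09]
R [[0.0, 0.415, -0.91], [-0.0, -0.91, -0.415], [-1.0, 0.0, -0.0]]
pos [ 0.4789 -0.3029  0.1106] F [-1.2   1.24  2.09] op 0.0333 t 11.35
time: 12.35
tool_pos: [0.4788, -0.3029, 0.1085]
tool_rot: [0.983, 1.571, -1.73]
contact_force: [-1.0, 0.1, 1.0]
opening: 0.033
F mean [-1.095  1.664  1.424] sd [0.397 0.408 0.224] z [1.32, 1.33, 1.81, 1.24]
R [[0.0, 0.415, -0.91], [-0.0, -0.91, -0.415], [-1.0, 0.0, 0.0]]
pos [ 0.4788 -0.3029  0.1085] F [-1.45  1.6   1.24] op 0.0332 t 12.55
```

```bash
python3 -m crank '[{"fingers":-1,"tx":0.01,"ty":0,"tz":0,"roll":0},{"fingers":-1,"tx":0.02,"ty":0,"tz":0,"roll":0},{"fingers":-1,"tx":0.03,"ty":0,"tz":0,"roll":0},{"fingers":-1,"tx":0.04,"ty":0,"tz":0,"roll":0},{"fingers":-1,"tx":0.05,"ty":0,"tz":0,"roll":0},{"fingers":-1,"tx":0.05,"ty":0,"tz":0,"roll":0},{"fingers":-1,"tx":0.05,"ty":0,"tz":0,"roll":0},{"fingers":-1,"tx":0.05,"ty":0,"tz":0,"roll":0}]' 55
python3 avg.py 4; python3 go.py
```

```text
time: 13.55
tool_pos: [0.4788, -0.3029, 0.1065]
tool_rot: [1.644, 1.571, -1.07]
contact_force: [-0.2, 1.9, 1.5]
opening: 0.0328
F mean [-0.963  1.594  1.462] sd [0.211 0.386 0.437] z [0.77, 1.99, 1.55, 1.53]
R [[-0.0, 0.415, -0.91], [-0.0, -0.91, -0.415], [-1.0, 0.0, 0.0]]
pos [ 0.4788 -0.3029  0.1065] F [-1.3   1.96  1.53] op 0.0331 t 13.75
```

```bash
python3 -m crank '[{"fingers":-1,"tx":0.01,"ty":0,"tz":0,"roll":0},{"fingers":-1,"tx":0.02,"ty":0,"tz":0,"roll":0},{"fingers":-1,"tx":0.03,"ty":0,"tz":0,"roll":0},{"fingers":-1,"tx":0.04,"ty":0,"tz":0,"roll":0},{"fingers":-1,"tx":0.05,"ty":0,"tz":0,"roll":0},{"fingers":-1,"tx":0.05,"ty":0,"tz":0,"roll":0},{"fingers":-1,"tx":0.05,"ty":0,"tz":0,"roll":0},{"fingers":-1,"tx":0.05,"ty":0,"tz":0,"roll":0}]' 55
python3 avg.py 4; python3 go.py
```

```text
time: 14.75
tool_pos: [0.4788, -0.3029, 0.1045]
tool_rot: [1.608, 1.571, -1.106]
contact_force: [-1.3, 2.2, 1.1]
opening: 0.0333
F mean [-0.87   1.582  1.252] sd [0.295 0.494 0.202] z [0.99, 1.13, 1.48, 1.41]
R [[0.0, 0.415, -0.91], [-0.0, -0.91, -0.415], [-1.0, 0.0, 0.0]]
pos [ 0.4788 -0.3029  0.1045] F [-1.25  1.75  1.41] op 0.033 t 14.95
```

```bash
python3 -m crank '[{"fingers":-1,"tx":0.01,"ty":0,"tz":0,"roll":0},{"fingers":-1,"tx":0.02,"ty":0,"tz":0,"roll":0},{"fingers":-1,"tx":0.03,"ty":0,"tz":0,"roll":0},{"fingers":-1,"tx":0.04,"ty":0,"tz":0,"roll":0},{"fingers":-1,"tx":0.05,"ty":0,"tz":0,"roll":0},{"fingers":-1,"tx":0.05,"ty":0,"tz":0,"roll":0},{"fingers":-1,"tx":0.05,"ty":0,"tz":0,"roll":0},{"fingers":-1,"tx":0.05,"ty":0,"tz":0,"roll":0}]' 55
python3 avg.py 4; python3 go.py
```

```text
time: 15.95
tool_pos: [0.4788, -0.3029, 0.1025]
tool_rot: [1.312, 1.571, -1.401]
contact_force: [-1.8, 1.2, 1.9]
opening: 0.0334
F mean [-1.023  1.233  1.181] sd [0.41  0.344 0.351] z [1.52, 1.43, 1.16, 0.62]
R [[0.0, 0.415, -0.91], [-0.0, -0.91, -0.415], [-1.0, 0.0, 0.0]]
pos [ 0.4788 -0.3029  0.1025] F [-0.73  1.45  0.62] op 0.0332 t 16.15
```

```bash
python3 -m crank '[{"fingers":-1,"tx":0.01,"ty":0,"tz":0,"roll":0},{"fingers":-1,"tx":0.02,"ty":0,"tz":0,"roll":0},{"fingers":-1,"tx":0.03,"ty":0,"tz":0,"roll":0},{"fingers":-1,"tx":0.04,"ty":0,"tz":0,"roll":0},{"fingers":-1,"tx":0.05,"ty":0,"tz":0,"roll":0},{"fingers":-1,"tx":0.05,"ty":0,"tz":0,"roll":0},{"fingers":-1,"tx":0.05,"ty":0,"tz":0,"roll":0},{"fingers":-1,"tx":0.05,"ty":0,"tz":0,"roll":0}]' 55
python3 avg.py 4; python3 go.py
```

```text
time: 17.15
tool_pos: [0.4788, -0.3029, 0.1008]
tool_rot: [1.847, 1.571, -0.867]
contact_force: [-1.7, 1.5, 5.0]
opening: 0.0328
F mean [-1.806  1.915  4.846] sd [0.359 0.244 0.498] z [4.1, 4.69, 5.23, 5.36]
R [[0.0, 0.415, -0.91], [-0.0, -0.91, -0.415], [-1.0, 0.0, -0.0]]
pos [ 0.4789 -0.3029  0.1008] F [-2.24  1.71  5.36] op 0.0332 t 17.35
```

The push is rising, so this is the stop: the nest is taking about 10 N. I'll go 0.9 mm more and hold.

```bash
python3 -m crank '[{"fingers":-1,"tx":0.01,"ty":0,"tz":0,"roll":0},{"fingers":-1,"tx":0.022,"ty":0,"tz":0,"roll":0},{"fingers":-1,"tx":0.022,"ty":0,"tz":0,"roll":0},{"fingers":-1,"tx":0.022,"ty":0,"tz":0,"roll":0},{"fingers":-1,"tx":0.022,"ty":0,"tz":0,"roll":0},{"fingers":-1,"tx":0.022,"ty":0,"tz":0,"roll":0},{"fingers":-1,"tx":0.022,"ty":0,"tz":0,"roll":0},{"fingers":-1,"tx":0.022,"ty":0,"tz":0,"roll":0}]' 55
python3 avg.py 8; python3 go.py
```

```text
time: 18.35
tool_pos: [0.4789, -0.3029, 0.1003]
tool_rot: [1.895, 1.57, -0.819]
contact_force: [-2.7, 3.8, 8.7]
opening: 0.0332
F mean [-2.732  2.163  8.159] sd [0.636 0.348 0.369] z [8.31, 8.3, 7.92, 7.49, 8.56, 8.34, 7.76, 8.59]
R [[0.0, 0.415, -0.91], [-0.0, -0.91, -0.415], [-1.0, 0.0, -0.0]]
pos [ 0.4789 -0.3029  0.1003] F [-1.88  1.8   8.59] op 0.0334 t 18.75
```

```bash
python3 -m crank '[{"fingers":-1,"tx":0.02,"ty":0,"tz":0,"roll":0},{"fingers":-1,"tx":0.02,"ty":0,"tz":0,"roll":0},{"fingers":-1,"tx":0.02,"ty":0,"tz":0,"roll":0},{"fingers":-1,"tx":0.02,"ty":0,"tz":0,"roll":0},{"fingers":-1,"tx":0.02,"ty":0,"tz":0,"roll":0},{"fingers":-1,"tx":0.02,"ty":0,"tz":0,"roll":0},{"fingers":-1,"tx":0.02,"ty":0,"tz":0,"roll":0},{"fingers":-1,"tx":0.02,"ty":0,"tz":0,"roll":0}]' 55
python3 avg.py 8; python3 go.py
```

```text
time: 19.75
tool_pos: [0.4789, -0.3029, 0.0998]
tool_rot: [1.962, 1.57, -0.752]
contact_force: [-2.7, 3.2, 10.3]
opening: 0.0333
F mean [-2.874  2.784 10.423] sd [0.486 0.484 0.471] z [9.91, 11.39, 10.49, 10.62, 10.69, 9.87, 10.39, 10.02]
R [[0.001, 0.415, -0.91], [-0.0, -0.91, -0.415], [-1.0, 0.001, -0.0]]
pos [ 0.4789 -0.3029  0.0999] F [-2.81  2.21 10.02] op 0.0333 t 20.15
```

Held about 15.7 N on the nest (10.4 N push plus 5.3 N weight) for over a second. I'll relax slightly, release and withdraw.

```bash
python3 -m crank '[{"fingers":-1,"tx":-0.02,"ty":0,"tz":0,"roll":0},{"fingers":-1,"tx":-0.03,"ty":0,"tz":0,"roll":0},{"fingers":0,"tx":-0.03,"ty":0,"tz":0,"roll":0},{"fingers":0.6,"tx":-0.03,"ty":0,"tz":0,"roll":0},{"fingers":1,"tx":-0.03,"ty":0,"tz":0,"roll":0},{"fingers":1,"tx":-0.03,"ty":0,"tz":0,"roll":0},{"fingers":1,"tx":-0.03,"ty":0,"tz":0,"roll":0},{"fingers":1,"tx":-0.03,"ty":0,"tz":0,"roll":0}]'
python3 go.py
```

```text
time: 21.15
tool_pos: [0.4788, -0.3029, 0.1]
tool_rot: [1.669, 1.571, -1.045]
contact_force: [-0.2, -0.1, -0.7]
opening: 0.0883
R [[0.0, 0.415, -0.91], [-0.0, -0.91, -0.415], [-1.0, 0.0, -0.0]]
pos [ 0.4788 -0.3029  0.1   ] F [-0.25 -0.08 -0.74] op 0.0883 t 21.15
```

```bash
python3 -m crank '[{"fingers":1,"tx":-0.3,"ty":0,"tz":0,"roll":0},{"fingers":1,"tx":-1.0,"ty":0,"tz":0,"roll":0},{"fingers":1,"tx":-2,"ty":0,"tz":0,"roll":0},{"fingers":1,"tx":-3,"ty":0,"tz":0,"roll":0},{"fingers":1,"tx":-3.5,"ty":0,"tz":0,"roll":0},{"fingers":1,"tx":-3.5,"ty":0,"tz":0,"roll":0},{"fingers":1,"tx":-3.5,"ty":0,"tz":0,"roll":0},{"fingers":1,"tx":-3.5,"ty":0,"tz":0,"roll":0}]'
python3 - <<'E'
from m import *
p,d=grab('side','s4'); W=cloud('side',d); cv2.imwrite('pics/s4b.png',cv2.resize(p[80:230,240:440,::-1],(800,600),interpolation=cv2.INTER_CUBIC))
Q=fit(W,(.479,-.303),.025,.1,.135); print(ctr(Q),np.percentile(Q[:,2],[50,90,98]))
E
python3 go.py
```

```text
time: 22.15
tool_pos: [0.4784, -0.3025, 0.2388]
tool_rot: [-1.112, 1.569, 2.457]
contact_force: [-0.1, -0.2, -0.6]
opening: 0.0918
(array([ 476., -296.], dtype=float32), [array([ 477.1, -300.2]), array([34.1, 33.2]), np.float64(87.4)], [array([ 478. , -299.8]), np.float64(19.3)], np.float64(0.117)) [0.11701681 0.12038295 0.12107268]
R [[-0.002, 0.415, -0.91], [0.001, -0.91, -0.415], [-1.0, -0.002, 0.001]]
pos [ 0.4785 -0.3026  0.2389] F [ 0.04  0.21 -0.17] op 0.0915 t 22.2
```

View pics/s4b.png

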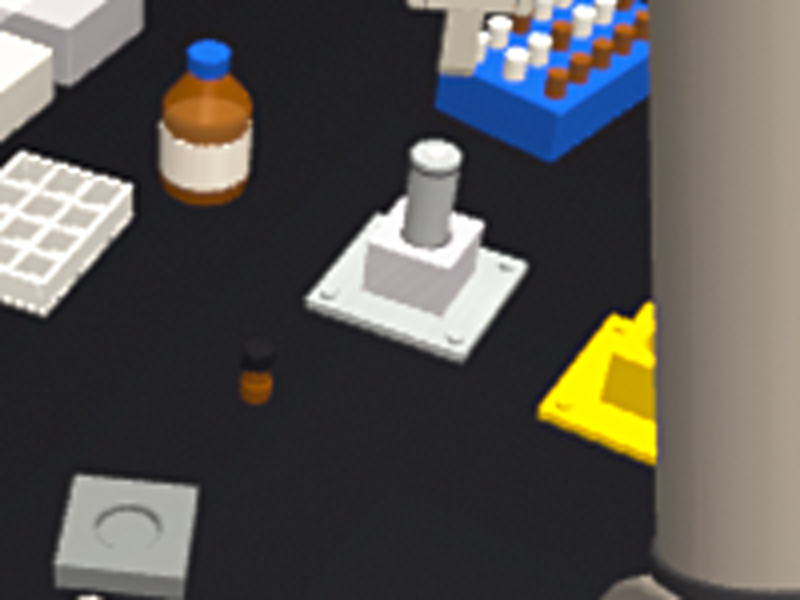

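The cartridge stands upright in the square nest (crop 435,190). Its top is at about 121 mm, which puts the underside near 21 mm. The gripper is clear and the neighbours haven't moved.

```bash
python3 -c "
from cell import *
print(hand_in(), observe()['time'])"
```

```text
the job is handed in; nothing more can be done
the job is handed in; nothing more can be done
```

The cartridge weighed about 538 g, so it counts as packed. I pressed it home in the grey square-footed nest, let go of it and handed the job in at about 22 s.

- **Weighing:** I lifted it 16 mm clear of the stand and held it still for over a second. The force averaged 5.28 N against the open-gripper baseline.
- **Pressing:** The pad gave way, and the push rose at the stop with the underside at about 20 mm. I then held about 10.4 N of push plus 5.3 N of weight, so the nest took about 15.7 N for over a second. That is a little over the 14 N asked and well under 35 N. I worked this out from averaged wrist readings, which scatter by about 0.4 N.
- **Last checks:** The side picture shows it upright and released in the right socket, with its top at about 121 mm (underside about 21 mm). The gripper is clear at 0.24 m with the force near zero. The amber vial, the amber bottle and the tray look unmoved; the other bystanders were not in that last crop.
- **Failed or disagreed:**
  - The two cameras differed by up to about 4 mm in absolute position. They agreed on relative positions to better than a millimetre, and the cartridge entered the socket with no side force. Pressing showed 2–4 N of side force, which was gone after release.
  - One measuring script after the lift stopped with an error, so the planned picture of the lifted cartridge was not taken.

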